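# Reset a ratchet laptop riser and set it to its second notch

## Robot

A 6-joint arm with a two-finger parallel gripper is mounted at the origin on the work surface. World frame = base frame: x ahead of the robot, y to its left, z up, the work surface at z = 0. Lengths are in mm, angles in rad, forces in N, time in s.
With the tool pointing down it reaches from about 375 to 825 mm from the base axis. Payload 5.5 kg.
Tool frame: the origin (TCP) lies midway between the tips of the shut fingers; the grasp point (between the pads) lies 19 mm behind it; z points along the fingers, y is the line along which they close (so a half turn about z gives the same grasp; the last joint's range is limited). The gripper opens to 85 mm and grips with 20 to 120 N. Pads are 22 mm wide; open, the fingers measure 114 mm over their backs; the gripper's body (76 mm by 85 mm) begins 54 mm behind the grasp point. The pads swing forward as they close: fully open they stand 13 mm farther back than shut.
Start: joints at [-1.148, 0.314, -0.047, 1.21, 0, 1.571], TCP at [246.186, -547.163, 231.299] pointing down, gripper open.
Joint ranges: [-2.67, 2.67], [-0.69, 1.73], [-1.03, 1.25], [-2.08, 2.16], [-1.42, 1.45], [-3.14, 3.14]. Speed limits (rad/s): [2.39, 2.39, 3.01, 3.14, 3.14, 3.14].

## Interface

Orientations are given as a unit quaternion [w, x, y, z].
In Python, from station import bot gives the robot as it stands. The module is installed in compiled form; this text tells all that it offers.
- The arm moves only by the tool apply_moves, never from a script. Its argument "targets" is a list of rows, each a list of 7 numbers: the shift along the tool's x, y, z in m, then the turn, a rotation vector about the tool's x, y, z in rad, then the finger opening in m, from 0 to 0.0854. A call has 1 to 20 rows; each row is the pose to reach, as a shift and turn from the pose commanded when the call began, along the tool's axes at that moment; what a row does not reach only later rows make up. A row lasts 1/12 s, in which the tool goes at most 41.7 mm and 7.16 degrees, less where a joint would pass 70% of its speed; a pose out of reach is approached as far as the arm can. A call with a gripper value outside its range is refused whole. The fingers move at their own pace and stop on an object; "newtons" is the grip in N (left out, the last holds). Time passes only in rows, so rows that repeat a pose let the fingers close. It gives the time, the measured TCP pose, the force, the opening and the grip force at its end, in the units of the state.
- bot.get_state(): the state, without advancing time (a new reading comes with each control period).
- bot.snapshot(name): name is "scene" or "top" or "wrist"; returns the picture (384x512x3 uint8, blue, green, red); there is no depth.
- bot.camera_params(name): a dict with "mtx" (3x3 intrinsics, pixels), "D" ([k1, k2, p1, p2, k3] as OpenCV has them; the pictures are not rectified), "position" and "attitude" of the camera in the world. Camera axes: x right, y down, z forward; pixel columns grow to the right and rows downward; lengths in mm; the calibration is good to about 2 mm. A picture is of the moment at which its call begins: read the wrist's pose just before it. camera_params takes no time and is no camera call; for the wrist camera it gives the pose at the moment of the call.
- bot.sign_off(): hands the job in; it is judged then, once.
The state is a dict: "clock": time; "joints": joint angles; "dq": joint speeds; "joint_torque": joint torques, N m; "ee_pos": TCP position; "tcp_rot": TCP orientation; "force": force on the tool from outside, world axes, zero at the start; "moment": the same for the moment, N m; "gripper_width": finger opening in mm; "grip_force": force on a finger pad.
Only numpy, scipy, OpenCV 4.12 (cv2) and the standard library are available. Lean on these libraries where they do the work, as an engineer would, in place of code of your own. Each camera call takes 0.05 s, during which the arm holds its last target. There are 200 camera calls.

## Task

The tilting deck of the laptop riser on this desk is propped too steep: set it to the second notch from the bottom. Its ratchet never lets the deck down from a notch, so lift the deck by its bow on past the top notch until the pawl is thrown back, lower it all the way flat so the pawl re-arms, then raise it again and let it down until the second notch carries its weight before you let go. Be gentle: keep hold of the deck instead of letting it drop, do not force it against its stops or the pawl, and leave the other things on the desk where they are.

Things in the scene. Friction and masses are not known exactly. Their poses are not given: they have to be found in the camera images.
- riser: Fixed frame of a laptop riser: dark steel base plate 390 mm wide (y), from x = -80 to +190 mm, 9 mm high, with two upright cheeks that carry the deck's hinge. Origin on the desk below the middle of the hinge; x points level from the hinge towards the deck's free edge, away from the robot; y left along the hinge; z up. Stands turned by up to 17 degrees and does not move.
- hinge_mid (a point): Middle of the deck's hinge axis, 90 mm above the desk; the axis runs along the riser's y. The deck is aluminium, 200 mm from hinge to free edge, 296 mm wide, 6 mm thick, with a 22 mm lip at the hinge; with its bow it weighs about 0.9 kg, which takes about 3.3 N to lift at the bow when flat. Hinge friction is slight.
- deck (a joint): Deck angle (rad): 0 flat on its rests, grows as the free edge is lifted, 1.08 (62 degrees) at the top buffer. Four notches, unevenly cut and set differently on each riser: the first holds it at 7 to 14 degrees, the second at 16 to 23, the third at 28 to 35, the top one at 38 to 45. It starts in one of the upper two. Coming down over 1 rad/s, or over 0.4 when not held, is a drop.
- bow_mid (a point): Middle of the lifting bow: a round steel bar 10 mm thick, 120 mm long, parallel to the hinge, 240 mm from the hinge axis in the deck's plane and 40 mm beyond the deck's free edge; a leg at each end joins it to the deck. It can be gripped from straight above with the fingers closing along the riser's x, and turns between the fingers as the deck tilts.
- pawl (a joint): Swing of the pawl (rad): about 0 leaning on the toothed quadrant (armed; it rocks to 0.08 over each tooth), 0.33 thrown back (released). Its own weight keeps it on either side. It is thrown back when the deck is lifted to about 54 to 59 degrees, after which the deck comes down freely; it is re-armed when the deck is lowered to within about 3 degrees of flat.
- pawl_tip (a point): Beak of the pawl, an upright steel prop 66 mm high beside the deck's left edge (riser's y = 167 mm, pivot at x = 98 mm, 24 mm above the desk). Once the deck is 2 degrees past a notch the beak stands under that notch's tooth and will take the deck's weight when it is let down that far; until then the deck hangs on whoever holds the bow (1 degree is 4 mm at the bow).
- pawl_block: Steel block, 30 mm long, that carries the pawl at the riser's left side; origin at the pawl's pivot. The resting deck loads the pawl with about 11 N and each newton pressed down at the bow adds about 3.5 N; over 38 N (8 N at the bow) is rough.
- top_buffer: Rubber buffer 12 mm thick at the left cheek that stops the deck at 62 degrees; origin at the riser's origin. Lifting at the bow with 1 N more than needed loads it with about 5.5 N; over 110 N (some 20 N at the bow) is rough.
- flat_rests: Two posts with rubber caps, 88 mm high, 165 mm behind the hinge, on which the flat deck lies; origin at the riser's origin. Over 45 N on them is rough (about 28 N pressed down at the bow).
- notebook: Closed black notebook computer, 226 x 325 x 20 mm, lying to the left of the riser (bystander; origin under its middle).
- keypad: Black number keypad, 145 x 88 x 18 mm, to the right of the riser (bystander; origin under its middle).
- reader: Black fingerprint reader, 75 x 55 x 32 mm, to the right of the riser, farther off than the keypad (bystander; origin under its middle).
- mouse: Black computer mouse, 105 x 60 x 32 mm, to the right of the riser, nearer the robot than the keypad (bystander; origin under its middle).

How it is judged:
By the outcome, as a careful person would: the job done as asked, in the order asked, and still so for the second after the job is handed in, with the robot touching nothing.
It also fails if it takes over 72 s, if anything falls off the work surface, if the arm or the gripper's body presses on something with over 40 N, if the wrist force passes 120 N, or if a joint passes its speed limit or range.

## Working session

There is one attempt and no reset: what is moved stays moved. The work goes in short steps, Python scripts to look and compute and a tool call to move; the robot and the scene stay as the last step left them, time stands still between calls to the robot, and variables do not carry over. Pictures are saved under pics/ and viewed, at most 10 in all, crops included, and the job is handed in when it is done.

Besides the shell and the picture viewer there is one more tool, called after "Emit:" as a command line: name --pt "numbers of a row" for each row, then --argument value for the rest. apply_moves: Moves the arm, as the interface text tells. Its arguments: {"type":"object","properties":{"targets":{"type":"array","items":{"type":"array","items":{"type":"number"}}},"newtons":{"type":"number"}},"required":["targets"]}

```bash
mkdir -p pics; python3 - <<'E'
from station import bot
import cv2,numpy as np
for n in("scene","top"):
    cv2.imwrite(f"pics/{n}0.png",bot.snapshot(n)); p=bot.camera_params(n); print(n,p)
s=bot.get_state(); print(s)
E
```

```text
scene {'mtx': array([[346.92504279,   0.        , 258.4018568 ],
       [  0.        , 346.92504279, 190.33223741],
       [  0.        ,   0.        ,   1.        ]]), 'D': array([-0.10597105,  0.        ,  0.        ,  0.        ,  0.        ]), 'position': array([1216.26057709,  121.25671333,  938.1837047 ]), 'attitude': array([-0.22802342,  0.63862545,  0.69073205, -0.25110176])}
top {'mtx': array([[470.62277238,   0.        , 254.50741942],
       [  0.        , 470.62277238, 189.51246055],
       [  0.        ,   0.        ,   1.        ]]), 'D': array([-0.19760289,  0.        ,  0.        ,  0.        ,  0.        ]), 'position': array([ 412.26579601,   56.00478531, 1354.02572197]), 'attitude': array([-0.02583976,  0.70979618, -0.70332587,  0.02923027])}
{'clock': 0.1, 'joints': array([-1.14800090e+00,  3.14165872e-01, -4.79947384e-02,  1.21023366e+00,
        1.92548344e-05,  1.57078096e+00]), 'dq': array([ 0.00032232, -0.00165022,  0.0023781 , -0.00195292, -0.00037142,
        0.0012816 ]), 'joint_torque': array([ 2.97316637e-04, -5.40765846e+01,  3.40541089e+01,  1.12400300e-02,
        2.73086897e-05,  8.73332340e-06]), 'ee_pos': array([ 245.96870432, -546.66705571,  230.50761282]), 'tcp_rot': array([-7.83205590e-04,  9.77736670e-01,  2.09834138e-01, -1.58226231e-04]), 'force': array([-0.09209735, -0.32040893,  0.12991718]), 'moment': array([ 0.0164472 , -0.02333414, -0.04028892]), 'grip_force': 0.0, 'gripper_width': 85.36203700197076}
```

View pics/scene0.png

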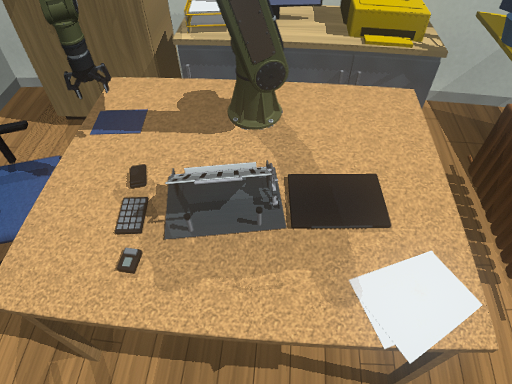

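View pics/top0.png

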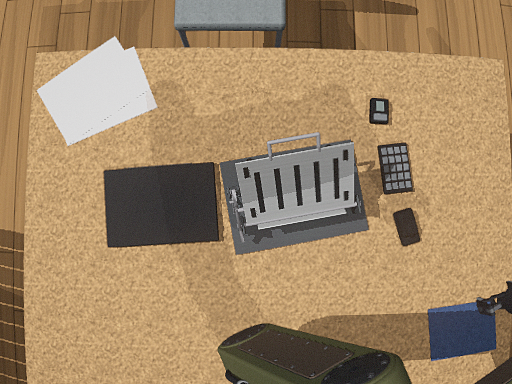

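```bash
python3 - <<'E'
import cv2
a=cv2.imread("pics/top0.png")[120:265,205:385]
cv2.imwrite("pics/c1.png",cv2.resize(a,None,fx=4,fy=4,interpolation=cv2.INTER_CUBIC))
E
```

```text
(no output)
```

View pics/c1.png

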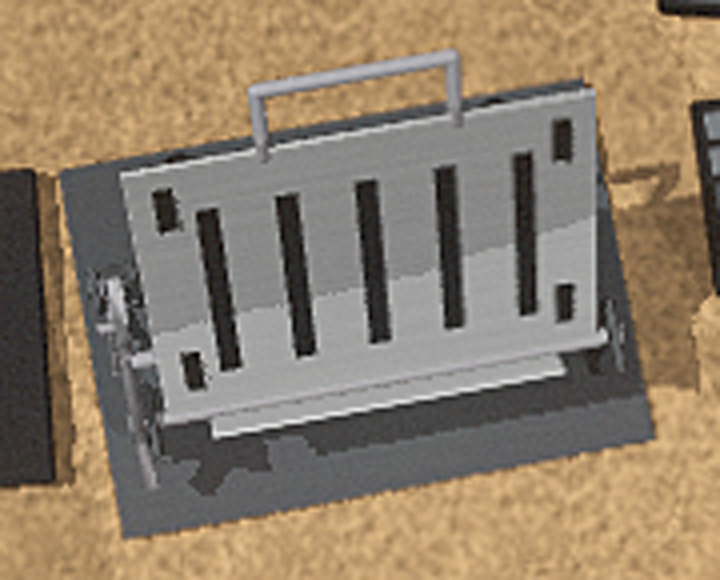

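The top crop shows the base plate corners (crop px 61,171; 124,538; 655,437; 583,80), the bow's ends at about (256,91) and (454,56), and the deck's free corners at (122,174) and (592,90).

```bash
cat > h.py <<'E'
from station import bot
import cv2,numpy as np
from scipy.spatial.transform import Rotation as R
from scipy.optimize import least_squares
def rot(q): return R.from_quat(np.roll(q,-1))
def proj(P,c):
    Rc=rot(c["attitude"]).inv(); t=-Rc.apply(c["position"])
    return cv2.projectPoints(np.float64(P),Rc.as_rotvec(),t,c["mtx"],c["D"])[0][:,0]
def rw(p,P): return R.from_euler("z",p[2]).apply(P)+[p[0],p[1],0]
def bow(th,y=0,r=240): return [r*np.cos(th),y,90+r*np.sin(th)]
E
python3 - <<'E'
from h import *
px=np.array([[61,171],[124,538],[655,437],[583,80],[256,91],[454,56],[122,174],[592,90]])/4+[204.6,119.6]
c=bot.camera_params("top")
def pts(p):
    t=p[3]; n=np.array([-np.sin(t),0,np.cos(t)])*3
    return rw(p,np.array([[190,195,9],[-80,195,9],[-80,-195,9],[190,-195,9],bow(t,57),bow(t,-57),bow(t,148,200)+n,bow(t,-148,200)+n]))
s=least_squares(lambda p:(proj(pts(p),c)-px).ravel(),[450,0,.15,.7])
print(s.x,np.degrees(s.x[2:]),s.fun.reshape(-1,2).round(1))
for d in (0,10,20,40,np.degrees(s.x[3]),58): print(d,rw(s.x,np.array([bow(np.radians(d))])).round())
q=rot(bot.get_state()["tcp_rot"]);print(q.as_matrix().round(3))
E
```

```text
[ 4.45991831e+02 -7.41248381e+01  1.89125448e-01  7.20120267e-01] [10.83608994 41.25985202] [[-0.8 -0.4]
 [-0.1  0.6]
 [ 0.2  0.8]
 [ 0.3 -1. ]
 [ 1.2 -0.4]
 [-1.6  0.2]
 [-0.2  0.1]
 [ 1.1  0. ]]
0 [[682. -29.  90.]]
10 [[678. -30. 132.]]
20 [[667. -32. 172.]]
40 [[627. -40. 244.]]
41.25985202314623 [[623. -40. 248.]]
58 [[571. -50. 294.]]
[[ 0.912  0.41  -0.001]
 [ 0.41  -0.912  0.001]
 [ 0.    -0.002 -1.   ]]
```

Emit:
apply_moves --pt "0.035 -0.019 -0.02 0 0 -0.08 0.04" --pt "0.07 -0.038 -0.04 0 0 -0.16 0.04" --pt "0.105 -0.058 -0.06 0 0 -0.24 0.04" --pt "0.14 -0.077 -0.08 0 0 -0.32 0.04" --pt "0.175 -0.096 -0.1 0 0 -0.4 0.04" --pt "0.21 -0.115 -0.11 0 0 -0.48 0.04" --pt "0.245 -0.135 -0.11 0 0 -0.56 0.04" --pt "0.28 -0.154 -0.11 0 0 -0.64 0.04" --pt "0.315 -0.173 -0.11 0 0 -0.72 0.04" --pt "0.35 -0.192 -0.11 0 0 -0.8 0.04" --pt "0.385 -0.212 -0.11 0 0 -0.88 0.04" --pt "0.42 -0.231 -0.11 0 0 -0.96 0.04" --pt "0.455 -0.25 -0.11 0 0 -1.05 0.04" --pt "0.49 -0.27 -0.11 0 0 -1.15 0.04" --pt "0.525 -0.29 -0.11 0 0 -1.25 0.04" --pt "0.552 -0.308 -0.11 0 0 -1.337 0.04" --pt "0.552 -0.308 -0.11 0 0 -1.337 0.04" --pt "0.552 -0.308 -0.11 0 0 -1.337 0.04" --pt "0.552 -0.308 -0.11 0 0 -1.337 0.04" --pt "0.552 -0.308 -0.11 0 0 -1.337 0.04"

```text
clock: 1.77
ee_pos: [622.6, -40.8, 341.3]
tcp_rot: [-0.0, 0.638, 0.77, -0.0]
force: [-0.4, -1.5, 0.0]
gripper_width: 40.0
grip_force: 0.0
```

```bash
python3 - <<'E'
from h import *
s=bot.get_state(); print(s["ee_pos"],rot(s["tcp_rot"]).as_matrix().round(3),s["gripper_width"],s["joints"].round(2))
c=bot.camera_params("wrist"); im=bot.snapshot("wrist"); cv2.imwrite("pics/w1.png",im)
p=[446,-74.1,.189,.72]
print(c["position"],proj(rw(p,np.array([bow(t,y) for t in(.68,.72,.76) for y in(60,0,-60)])),c).round())
np.save("w.npy",c,allow_pickle=True)
E
```

```text
[622.60969398 -40.78665142 341.27242558] [[-0.186  0.983 -0.   ]
 [ 0.983  0.186 -0.   ]
 [-0.    -0.001 -1.   ]] 40.02429128776595 [-0.07  0.35  0.25  1.47 -0.    1.32]
[608.71086213  34.67300927 483.61965569] [[265. 117.]
 [265. 188.]
 [265. 250.]
 [258. 117.]
 [258. 191.]
 [258. 254.]
 [249. 118.]
 [250. 193.]
 [250. 258.]]
```

View pics/w1.png

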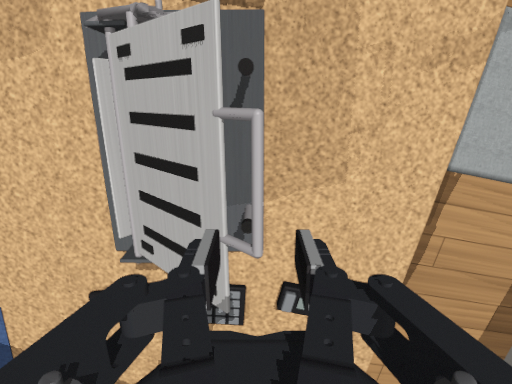

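The wrist picture shows the bow upright at column 258, rows 112–252, as predicted (258; 117–254): the fit holds, and the deck is in the top notch. I descend 3 mm to the hinge side, so the closing fingers lift the deck rather than press it down.

Emit:
apply_moves --pt "0 -0.003 0.025 0 0 0 0.04" --pt "0 -0.003 0.05 0 0 0 0.04" --pt "0 -0.003 0.07 0 0 0 0.04" --pt "0 -0.003 0.085 0 0 0 0.04" --pt "0 -0.003 0.1 0 0 0 0.04" --pt "0 -0.003 0.11 0 0 0 0.04" --pt "0 -0.003 0.11 0 0 0 0.04" --pt "0 -0.003 0.11 0 0 0 0.03" --pt "0 -0.003 0.11 0 0 0 0.024" --pt "0 -0.003 0.11 0 0 0 0.02" --pt "0 -0.003 0.11 0 0 0 0.017" --pt "0 -0.003 0.11 0 0 0 0.014" --pt "0 -0.003 0.11 0 0 0 0.012" --pt "0 -0.003 0.11 0 0 0 0.01" --pt "0 -0.003 0.11 0 0 0 0.006" --pt "0 -0.003 0.11 0 0 0 0.003" --pt "0 -0.003 0.11 0 0 0 0.003" --pt "0 -0.003 0.11 0 0 0 0.003" --newtons 30

```text
clock: 3.32
ee_pos: [621.9, -40.1, 232.4]
tcp_rot: [0.001, 0.637, 0.771, 0.001]
force: [5.4, 1.6, 3.9]
gripper_width: 8.6
grip_force: 29.3
```

```bash
python3 - <<'E'
from h import *
s=bot.get_state(); print(s["ee_pos"],s["force"],s["gripper_width"],s["grip_force"])
im=bot.snapshot("wrist"); cv2.imwrite("pics/w2.png",im)
E
```

```text
[621.93469196 -40.09782284 232.39294704] [5.4490437  1.58264674 3.86026077] 8.605449422727688 29.252253770828247
```

View pics/w2.png

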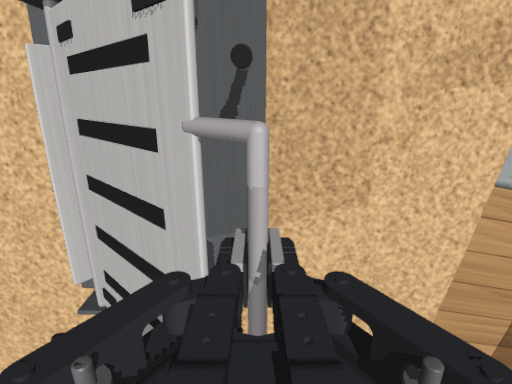

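The bow is between the pads (column 258), with light force. Next, a table of the arc in tool units.

```bash
python3 - <<'E'
import numpy as np
for d in range(42,61): 
    t=np.radians(d); print(d,round(240*np.cos(t)-176.7,1),round(-(240*np.sin(t)-158.6),1))
E
```

```text
42 1.7 -2.0
43 -1.2 -5.1
44 -4.1 -8.1
45 -7.0 -11.1
46 -10.0 -14.0
47 -13.0 -16.9
48 -16.1 -19.8
49 -19.2 -22.5
50 -22.4 -25.3
51 -25.7 -27.9
52 -28.9 -30.5
53 -32.3 -33.1
54 -35.6 -35.6
55 -39.0 -38.0
56 -42.5 -40.4
57 -46.0 -42.7
58 -49.5 -44.9
59 -53.1 -47.1
60 -56.7 -49.2
```

Emit:
apply_moves --pt "0 0.001 -0.003 0 0 0 0.003" --pt "0 -0.001 -0.005 0 0 0 0.003" --pt "0 -0.004 -0.008 0 0 0 0.003" --pt "0 -0.007 -0.011 0 0 0 0.003" --pt "0 -0.01 -0.014 0 0 0 0.003" --pt "0 -0.013 -0.017 0 0 0 0.003" --pt "0 -0.016 -0.02 0 0 0 0.003" --pt "0 -0.019 -0.0225 0 0 0 0.003" --pt "0 -0.0224 -0.0253 0 0 0 0.003" --pt "0 -0.0257 -0.028 0 0 0 0.003" --pt "0 -0.029 -0.0305 0 0 0 0.003" --pt "0 -0.0323 -0.033 0 0 0 0.003" --pt "0 -0.0356 -0.0356 0 0 0 0.003" --pt "0 -0.039 -0.038 0 0 0 0.003" --pt "0 -0.0425 -0.0404 0 0 0 0.003" --pt "0 -0.0425 -0.0404 0 0 0 0.003" --newtons 40

```text
clock: 4.7
ee_pos: [578.0, -48.4, 272.5]
tcp_rot: [0.0, 0.637, 0.771, 0.0]
force: [1.9, -0.6, -1.7]
gripper_width: 8.2
grip_force: 39.4
```

Emit:
apply_moves --pt "0 -0.0018 -0.0012 0 0 0 0.003" --pt "0 -0.0035 -0.0023 0 0 0 0.003" --pt "0 -0.0053 -0.0035 0 0 0 0.003" --pt "0 -0.007 -0.0045 0 0 0 0.003" --pt "0 -0.0088 -0.0056 0 0 0 0.003" --pt "0 -0.0106 -0.0067 0 0 0 0.003" --pt "0 -0.0124 -0.0077 0 0 0 0.003" --pt "0 -0.0142 -0.0088 0 0 0 0.003" --pt "0 -0.0142 -0.0088 0 0 0 0.003" --pt "0 -0.0142 -0.0088 0 0 0 0.003"

```text
clock: 5.53
ee_pos: [565.0, -51.0, 281.1]
tcp_rot: [0.0, 0.637, 0.771, 0.001]
force: [5.4, 1.3, 4.0]
gripper_width: 8.4
grip_force: 39.8
```

```bash
python3 - <<'E'
from h import *
print(bot.get_state()["ee_pos"],bot.get_state()["force"])
p=[446,-74.1,.189]
ims=[]
for n in("top","scene"):
    c=bot.camera_params(n); u=proj(rw(p,np.array([[98,167,60]])),c)[0].astype(int); print(n,u)
    im=bot.snapshot(n); cv2.imwrite(f"pics/{n}1.png",im)
    z=lambda a:cv2.resize(a[u[1]-20:u[1]+20,u[0]-20:u[0]+20],(400,400),interpolation=cv2.INTER_CUBIC)
    ims.append(z(im))
cv2.imwrite("pics/p1.png",np.hstack(ims))
E
```

```text
[564.9728185  -50.95126881 281.08000839] [5.41672024 1.31386141 4.04793547]
top [233 190]
scene [273 195]
```

View pics/p1.png

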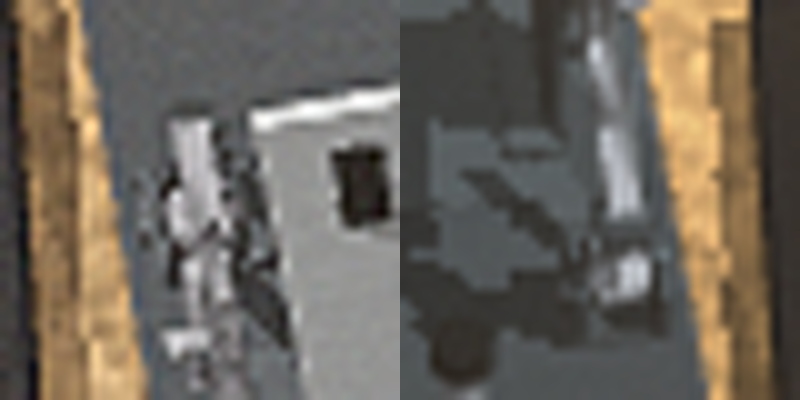

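```bash
python3 - <<'E'
from h import *
p=[446,-74.1,.189]
f=lambda n,u,v:cv2.resize(cv2.imread(f"pics/{n}.png")[v-20:v+20,u-20:u+20],(290,290),interpolation=cv2.INTER_CUBIC)
cv2.imwrite("pics/p2.png",np.vstack([np.hstack([f("top0",233,190),f("top1",233,190)]),np.hstack([f("scene0",273,195),f("scene1",273,195)])]))
for n in("top","scene"):
  c=bot.camera_params(n)
  for a in(0,.33,-.33): print(n,a,(proj(rw(p,np.array([[98,167,24],[98-66*np.sin(a),167,24+66*np.cos(a)]])),c)-([213,170] if n=="top" else [253,175]))*7.25)
E
```

```text
top 0 [[151.82129674 153.42492034]
 [145.00075287 140.23006238]]
top 0.33 [[151.82129674 153.42492034]
 [155.47724635 197.33520743]]
top -0.33 [[151.82129674 153.42492034]
 [135.34025452  84.76789003]]
scene 0 [[146.03621191 200.74263394]
 [150.11638273 108.79151985]]
scene 0.33 [[146.03621191 200.74263394]
 [143.33289612  77.15157274]]
scene -0.33 [[146.03621191 200.74263394]
 [156.59934145 151.70115534]]
```

View pics/p2.png

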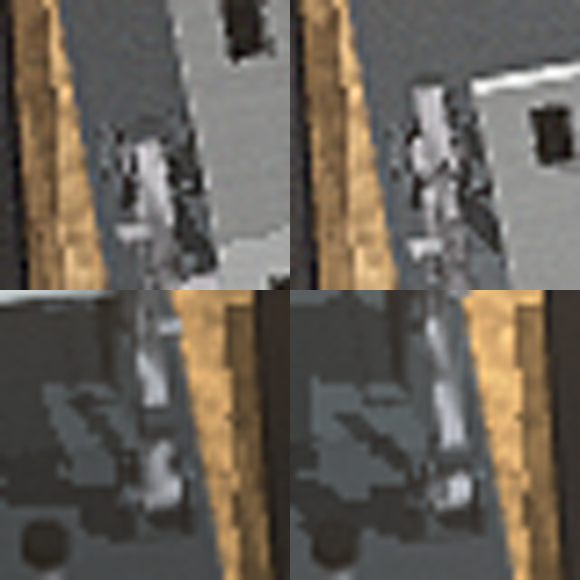

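The pawl's top-view tip moved from (145,140) to (140,85) in the panel. That matches the -0.33 rad prediction, so the pawl is thrown back. Now the table for lowering.

```bash
python3 - <<'E'
import numpy as np
def tab(ds,d0):
    for d in ds: 
        a,b=np.radians([d,d0]); print([0,round(.24*(np.cos(a)-np.cos(b)),4),round(-.24*(np.sin(a)-np.sin(b)),4),0,0,0,.003],end=", ")
    print()
tab(np.r_[59.3,58.2:24:-1.9,25],60); tab(np.r_[24:5:-1.5,5,4.2,3.5],25)
E
```

```text
[0, np.float64(0.0025), np.float64(0.0015), 0, 0, 0, 0.003], [0, np.float64(0.0065), np.float64(0.0039), 0, 0, 0, 0.003], [0, np.float64(0.0132), np.float64(0.0082), 0, 0, 0, 0.003], [0, np.float64(0.0197), np.float64(0.0127), 0, 0, 0, 0.003], [0, np.float64(0.0261), np.float64(0.0174), 0, 0, 0, 0.003], [0, np.float64(0.0323), np.float64(0.0224), 0, 0, 0, 0.003], [0, np.float64(0.0384), np.float64(0.0275), 0, 0, 0, 0.003], [0, np.float64(0.0443), np.float64(0.0329), 0, 0, 0, 0.003], [0, np.float64(0.05), np.float64(0.0384), 0, 0, 0, 0.003], [0, np.float64(0.0555), np.float64(0.0442), 0, 0, 0, 0.003], [0, np.float64(0.0609), np.float64(0.0501), 0, 0, 0, 0.003], [0, np.float64(0.066), np.float64(0.0562), 0, 0, 0, 0.003], [0, np.float64(0.0709), np.float64(0.0624), 0, 0, 0, 0.003], [0, np.float64(0.0756), np.float64(0.0688), 0, 0, 0, 0.003], [0, np.float64(0.0801), np.float64(0.0754), 0, 0, 0, 0.003], [0, np.float64(0.0844), np.float64(0.0821), 0, 0, 0, 0.003], [0, np.float64(0.0885), np.float64(0.0889), 0, 0, 0, 0.003], [0, np.float64(0.0923), np.float64(0.0959), 0, 0, 0, 0.003], [0, n
[... 452 characters left out ...]
at64(0.0273), 0, 0, 0, 0.003], [0, np.float64(0.0126), np.float64(0.0333), 0, 0, 0, 0.003], [0, np.float64(0.0143), np.float64(0.0393), 0, 0, 0, 0.003], [0, np.float64(0.0159), np.float64(0.0454), 0, 0, 0, 0.003], [0, np.float64(0.0172), np.float64(0.0515), 0, 0, 0, 0.003], [0, np.float64(0.0185), np.float64(0.0577), 0, 0, 0, 0.003], [0, np.float64(0.0195), np.float64(0.0639), 0, 0, 0, 0.003], [0, np.float64(0.0204), np.float64(0.0701), 0, 0, 0, 0.003], [0, np.float64(0.0212), np.float64(0.0763), 0, 0, 0, 0.003], [0, np.float64(0.0216), np.float64(0.0805), 0, 0, 0, 0.003], [0, np.float64(0.0218), np.float64(0.0839), 0, 0, 0, 0.003], [0, np.float64(0.022), np.float64(0.0868), 0, 0, 0, 0.003],
```

Emit:
apply_moves --pt "0 0.0025 0.0015 0 0 0 0.003" --pt "0 0.0065 0.004 0 0 0 0.003" --pt "0 0.013 0.008 0 0 0 0.003" --pt "0 0.0197 0.0127 0 0 0 0.003" --pt "0 0.026 0.0174 0 0 0 0.003" --pt "0 0.0323 0.0224 0 0 0 0.003" --pt "0 0.0384 0.0275 0 0 0 0.003" --pt "0 0.0443 0.0329 0 0 0 0.003" --pt "0 0.05 0.0384 0 0 0 0.003" --pt "0 0.0555 0.0442 0 0 0 0.003" --pt "0 0.061 0.05 0 0 0 0.003" --pt "0 0.066 0.0562 0 0 0 0.003" --pt "0 0.071 0.0624 0 0 0 0.003" --pt "0 0.0756 0.0688 0 0 0 0.003" --pt "0 0.08 0.0754 0 0 0 0.003" --pt "0 0.0844 0.082 0 0 0 0.003" --pt "0 0.0885 0.0889 0 0 0 0.003" --pt "0 0.0923 0.096 0 0 0 0.003" --pt "0 0.096 0.103 0 0 0 0.003" --pt "0 0.0975 0.1064 0 0 0 0.003"

```text
clock: 7.3
ee_pos: [660.2, -32.8, 172.4]
tcp_rot: [-0.001, 0.637, 0.771, -0.001]
force: [2.2, -1.4, -1.7]
gripper_width: 8.6
grip_force: 40.8
```

Emit:
apply_moves --pt "0 0.0017 0.0038 0 0 0 0.003" --pt "0 0.0042 0.0096 0 0 0 0.003" --pt "0 0.0065 0.0154 0 0 0 0.003" --pt "0 0.0087 0.0213 0 0 0 0.003" --pt "0 0.0107 0.0273 0 0 0 0.003" --pt "0 0.0126 0.0333 0 0 0 0.003" --pt "0 0.0143 0.0393 0 0 0 0.003" --pt "0 0.0159 0.0454 0 0 0 0.003" --pt "0 0.0172 0.0515 0 0 0 0.003" --pt "0 0.0185 0.0577 0 0 0 0.003" --pt "0 0.0195 0.064 0 0 0 0.003" --pt "0 0.0204 0.07 0 0 0 0.003" --pt "0 0.0212 0.0763 0 0 0 0.003" --pt "0 0.0216 0.0805 0 0 0 0.003" --pt "0 0.0218 0.084 0 0 0 0.003" --pt "0 0.022 0.087 0 0 0 0.003" --pt "0 0.022 0.087 0 0 0 0.003"

```text
clock: 8.72
ee_pos: [681.4, -28.7, 86.2]
tcp_rot: [-0.0, 0.637, 0.771, -0.0]
force: [-4.1, -3.4, -3.1]
gripper_width: 8.1
grip_force: 39.2
```

Emit:
apply_moves --pt "0 -0.0005 0.003 0 0 0 0.003" --pt "0 -0.001 0.006 0 0 0 0.003" --pt "0 -0.001 0.008 0 0 0 0.003" --pt "0 -0.001 0.01 0 0 0 0.003" --pt "0 -0.001 0.012 0 0 0 0.003" --pt "0 -0.001 0.012 0 0 0 0.003"

```text
clock: 9.22
ee_pos: [681.7, -28.6, 75.0]
tcp_rot: [0.0, 0.637, 0.771, 0.001]
force: [-0.3, -2.2, -4.0]
gripper_width: 8.7
grip_force: 39.1
```

Emit:
apply_moves --pt "0 0 0.001 0 0 0 0.003" --pt "0 0 0.002 0 0 0 0.003" --pt "0 0 0.003 0 0 0 0.003" --pt "0 0 0.004 0 0 0 0.003" --pt "0 0 0.004 0 0 0 0.003"

```text
clock: 9.63
ee_pos: [681.8, -28.6, 74.2]
tcp_rot: [0.001, 0.637, 0.771, 0.001]
force: [-6.3, -1.7, 13.5]
gripper_width: 8.5
grip_force: 40.8
```

The deck is flat: the rests take the load at TCP z = 74.3. Now I raise to about 25.7°, past any second notch (≤23+2) and short of the third (≥28).

Emit:
apply_moves --pt "0 0 -0.004 0 0 0 0.003" --pt "0 0 -0.0075 0 0 0 0.003" --pt "0 -0.0003 -0.016 0 0 0 0.003" --pt "0 -0.0009 -0.0245 0 0 0 0.003" --pt "0 -0.0018 -0.033 0 0 0 0.003" --pt "0 -0.003 -0.041 0 0 0 0.003" --pt "0 -0.0044 -0.0495 0 0 0 0.003" --pt "0 -0.0062 -0.0577 0 0 0 0.003" --pt "0 -0.0082 -0.066 0 0 0 0.003" --pt "0 -0.0105 -0.074 0 0 0 0.003" --pt "0 -0.0131 -0.082 0 0 0 0.003" --pt "0 -0.0159 -0.09 0 0 0 0.003" --pt "0 -0.0191 -0.098 0 0 0 0.003" --pt "0 -0.0216 -0.104 0 0 0 0.003" --pt "0 -0.0237 -0.1085 0 0 0 0.003" --pt "0 -0.0237 -0.1085 0 0 0 0.003"

```text
clock: 10.97
ee_pos: [657.9, -33.2, 181.2]
tcp_rot: [0.001, 0.637, 0.771, 0.001]
force: [5.1, -0.3, -2.1]
gripper_width: 8.0
grip_force: 39.2
```

```bash
python3 - <<'E'
from h import *
s=bot.get_state(); x,y,z=s["ee_pos"]; print(s["ee_pos"],s["force"]); p=[446,-74.1]
rx=(x-446)*.982+(y+74.1)*.188; print(rx,np.degrees(np.arctan2(z-74.3,rx)))
bot_im=bot.snapshot("top"); cv2.imwrite("pics/top2.png",bot_im)
ims=[cv2.resize(cv2.imread(f"pics/{n}.png")[170:210,213:253],(390,390),interpolation=cv2.INTER_CUBIC) for n in("top1","top2")]
cv2.imwrite("pics/p3.png",np.hstack(ims))
E
```

```text
[657.93590906 -33.1507702  181.16600936] [ 5.09460949 -0.25201098 -2.10692137]
215.8195178976433 26.342946862801778
```

View pics/p3.png

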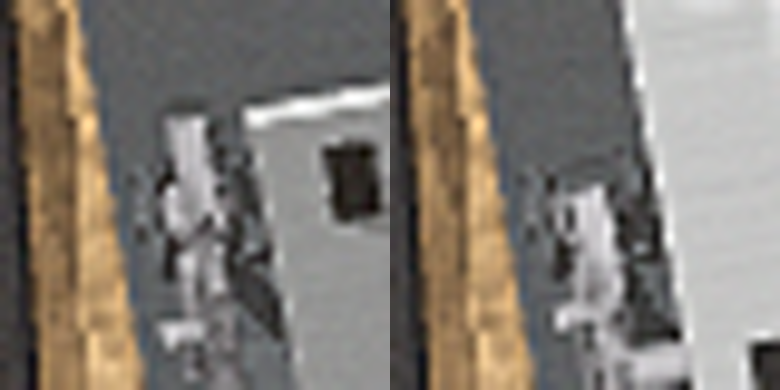

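The pawl is re-armed: its tip sits at row 188 of the panel, against 115 when thrown back. The deck is at about 26°. Now I let it down in small steps, watching the vertical force.

Emit:
apply_moves --pt "0 0.001 0.002 0 0 0 0.003" --pt "0 0.002 0.004 0 0 0 0.003" --pt "0 0.003 0.006 0 0 0 0.003" --pt "0 0.004 0.008 0 0 0 0.003" --pt "0 0.004 0.008 0 0 0 0.003"

```text
clock: 11.43
ee_pos: [662.4, -32.3, 171.1]
tcp_rot: [0.0, 0.637, 0.771, 0.0]
force: [7.3, -0.5, -2.9]
gripper_width: 8.3
grip_force: 39.3
```

Emit:
apply_moves --pt "0 0.0003 0.0007 0 0 0 0.003" --pt "0 0.0006 0.0015 0 0 0 0.003" --pt "0 0.0006 0.0015 0 0 0 0.003"

```text
clock: 11.68
ee_pos: [662.9, -32.2, 169.8]
tcp_rot: [0.0, 0.637, 0.771, 0.0]
force: [6.2, -1.3, -1.3]
gripper_width: 7.8
grip_force: 39.3
```

Emit:
apply_moves --pt "0 0.0008 0.0007 0 0 0 0.003" --pt "0 0.0016 0.0015 0 0 0 0.003" --pt "0 0.0016 0.0015 0 0 0 0.003"

```text
clock: 11.93
ee_pos: [663.7, -32.0, 167.9]
tcp_rot: [-0.0, 0.637, 0.771, -0.0]
force: [5.1, -1.3, -1.9]
gripper_width: 8.4
grip_force: 39.2
```

Emit:
apply_moves --pt "0 0.0004 0.0007 0 0 0 0.003" --pt "0 0.0008 0.0015 0 0 0 0.003" --pt "0 0.0008 0.0015 0 0 0 0.003"

```text
clock: 12.18
ee_pos: [664.2, -31.9, 166.6]
tcp_rot: [-0.0, 0.637, 0.771, -0.0]
force: [3.1, -0.9, -2.6]
gripper_width: 8.2
grip_force: 39.2
```

Emit:
apply_moves --pt "0 0.0003 0.0007 0 0 0 0.003" --pt "0 0.0006 0.0015 0 0 0 0.003" --pt "0 0.0006 0.0015 0 0 0 0.003"

```text
clock: 12.43
ee_pos: [664.8, -31.8, 165.2]
tcp_rot: [-0.0, 0.637, 0.771, -0.0]
force: [2.5, -2.1, -2.7]
gripper_width: 8.1
grip_force: 39.2
```

Emit:
apply_moves --pt "0 0.0003 0.0007 0 0 0 0.003" --pt "0 0.0006 0.0015 0 0 0 0.003" --pt "0 0.0006 0.0015 0 0 0 0.003"

```text
clock: 12.68
ee_pos: [665.4, -31.7, 163.7]
tcp_rot: [-0.0, 0.637, 0.771, -0.0]
force: [2.7, -2.3, -2.8]
gripper_width: 8.2
grip_force: 39.2
```

Emit:
apply_moves --pt "0 0.0003 0.0007 0 0 0 0.003" --pt "0 0.0006 0.0015 0 0 0 0.003" --pt "0 0.0006 0.0015 0 0 0 0.003"

```text
clock: 12.93
ee_pos: [666.0, -31.6, 162.2]
tcp_rot: [-0.0, 0.637, 0.771, -0.0]
force: [0.6, -1.2, -3.7]
gripper_width: 8.3
grip_force: 39.2
```

Emit:
apply_moves --pt "0 0.0003 0.0007 0 0 0 0.003" --pt "0 0.0006 0.0015 0 0 0 0.003" --pt "0 0.0006 0.0015 0 0 0 0.003"

```text
clock: 13.18
ee_pos: [666.5, -31.5, 160.7]
tcp_rot: [-0.0, 0.637, 0.771, -0.0]
force: [1.5, -2.2, -3.0]
gripper_width: 8.6
grip_force: 39.1
```

21.1° and still free.

Emit:
apply_moves --pt "0 0.0003 0.0007 0 0 0 0.003" --pt "0 0.0006 0.0015 0 0 0 0.003" --pt "0 0.0006 0.0015 0 0 0 0.003"

```text
clock: 13.43
ee_pos: [667.1, -31.4, 159.2]
tcp_rot: [-0.0, 0.637, 0.771, -0.0]
force: [-1.3, -2.6, -3.6]
gripper_width: 8.2
grip_force: 39.1
```

Emit:
apply_moves --pt "0 0.0003 0.0007 0 0 0 0.003" --pt "0 0.0006 0.0015 0 0 0 0.003" --pt "0 0.0006 0.0015 0 0 0 0.003"

```text
clock: 13.68
ee_pos: [667.6, -31.3, 157.7]
tcp_rot: [-0.0, 0.637, 0.771, -0.0]
force: [-1.6, -2.8, -3.9]
gripper_width: 8.2
grip_force: 39.1
```

Emit:
apply_moves --pt "0 0.0002 0.0007 0 0 0 0.003" --pt "0 0.0003 0.0015 0 0 0 0.003" --pt "0 0.0003 0.0015 0 0 0 0.003"

```text
clock: 13.93
ee_pos: [668.2, -31.2, 156.3]
tcp_rot: [-0.0, 0.637, 0.771, -0.0]
force: [-1.5, -2.6, -3.7]
gripper_width: 7.8
grip_force: 39.1
```

Emit:
apply_moves --pt "0 0.0002 0.0007 0 0 0 0.003" --pt "0 0.0004 0.0015 0 0 0 0.003" --pt "0 0.0004 0.0015 0 0 0 0.003"

```text
clock: 14.18
ee_pos: [668.6, -31.1, 155.0]
tcp_rot: [-0.0, 0.637, 0.771, -0.0]
force: [-3.4, -2.4, -2.5]
gripper_width: 8.4
grip_force: 39.2
```

Emit:
apply_moves --pt "0 0 0.0005 0 0 0 0.003" --pt "0 0 0.001 0 0 0 0.003" --pt "0 0 0.001 0 0 0 0.003"

```text
clock: 14.43
ee_pos: [668.8, -31.0, 154.3]
tcp_rot: [0.0, 0.637, 0.771, 0.0]
force: [-3.0, -1.2, -1.9]
gripper_width: 8.5
grip_force: 39.4
```

Emit:
apply_moves --pt "0 0 0.0005 0 0 0 0.003" --pt "0 0 0.001 0 0 0 0.003" --pt "0 0 0.001 0 0 0 0.003"

```text
clock: 14.68
ee_pos: [669.1, -31.0, 153.5]
tcp_rot: [0.0, 0.637, 0.771, 0.0]
force: [-3.4, -2.3, 0.2]
gripper_width: 8.3
grip_force: 39.5
```

Emit:
apply_moves --pt "0 0 0.0005 0 0 0 0.003" --pt "0 0 0.0005 0 0 0 0.003" --pt "0 0 0.0005 0 0 0 0.003" --pt "0 0 0.0005 0 0 0 0.003"

```text
clock: 15.02
ee_pos: [669.2, -31.0, 153.0]
tcp_rot: [0.0, 0.637, 0.771, 0.0]
force: [-1.8, -1.4, 2.0]
gripper_width: 8.2
grip_force: 39.7
```

Force has gone from −3.7 to +2 N, so the notch at about 19.2° carries the deck. I release slowly, opening only part way, and then rise.

Emit:
apply_moves --pt "0 0 0 0 0 0 0.008" --pt "0 0 0 0 0 0 0.011" --pt "0 0 0 0 0 0 0.015" --pt "0 0 0 0 0 0 0.022" --pt "0 0 0 0 0 0 0.028" --pt "0 0 0 0 0 0 0.028" --pt "0 0 0 0 0 0 0.028" --pt "0 0 -0.005 0 0 0 0.028" --pt "0 0 -0.015 0 0 0 0.028" --pt "0 0 -0.03 0 0 0 0.028" --pt "0 0 -0.05 0 0 0 0.028" --pt "0 0 -0.075 0 0 0 0.028" --pt "0 0 -0.1 0 0 0 0.028" --pt "0 0 -0.125 0 0 0 0.028" --pt "0 0 -0.14 0 0 0 0.028" --pt "0 0 -0.14 0 0 0 0.028" --pt "0 0 -0.14 0 0 0 0.028" --newtons 20

```text
clock: 16.43
ee_pos: [669.5, -31.1, 294.3]
tcp_rot: [0.001, 0.637, 0.771, 0.001]
force: [0.4, -1.0, 0.1]
gripper_width: 28.1
grip_force: 0.0
```

```bash
python3 - <<'E'
from h import *
s=bot.get_state(); print(s["ee_pos"],s["force"],s["gripper_width"])
p=[446,-74.1,.189]; c=bot.camera_params("wrist"); im=bot.snapshot("wrist"); cv2.imwrite("pics/w3.png",im)
for d in(10,15,17,19,21): print(d,proj(rw(p,np.array([bow(np.radians(d),y) for y in(60,0)])),c).round().tolist())
E
```

```text
[669.54005481 -31.11983295 294.33882825] [ 0.3590193  -0.96612559  0.07412457] 28.0697398629899
10 [[265.0, 113.0], [265.0, 171.0]]
15 [[261.0, 114.0], [261.0, 176.0]]
17 [[258.0, 115.0], [258.0, 178.0]]
19 [[255.0, 115.0], [256.0, 180.0]]
21 [[252.0, 116.0], [253.0, 183.0]]
```

View pics/w3.png

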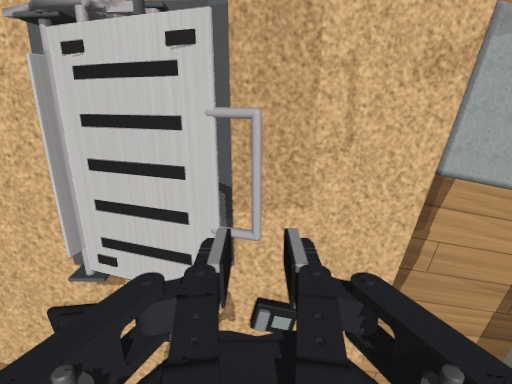

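The bow is at column 257, which puts the deck at about 18–19°. It is resting in the second notch and the gripper is clear.

```bash
python3 -c "
from station import bot
print(bot.sign_off())"
```

```text
the job is handed in; nothing more can be done
None
```

The deck now rests in the second notch from the bottom, at about 19°; I threw the pawl back, re-armed it flat, let the deck down held and released it clear, then handed the job in at about 16.5 s (no verdict returned).

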